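# Wedge up a violin back on the joining board

## Robot

A 6-joint arm with a two-finger parallel gripper is mounted at the origin on the work surface. World frame = base frame: x ahead of the robot, y to its left, z up, the work surface at z = 0. Lengths are in mm, angles in rad, forces in N, time in s.
With the tool pointing down it reaches from about 425 to 925 mm from the base axis. Payload 12.5 kg.
Tool frame: the origin (TCP) lies at the very end of the fingers, on their centre line; the grasp point (between the pads) lies 19 mm behind it; z points along the fingers, y is the line along which they close (so a half turn about z gives the same grasp; the last joint's range is limited). The gripper opens to 85 mm and grips with 20 to 120 N. Pads are 22 mm wide; open, the fingers measure 114 mm over their backs; the gripper's body (76 mm by 85 mm) begins 54 mm behind the grasp point. The pads swing forward as they close: fully open they stand 13 mm farther back than shut.
Start: joints at [-0.106, 0.491, 1.559, -0, 1.092, -0.106], TCP at [625.016, 0.021, 231.327] pointing down, gripper open.
Joint ranges: [-3.1, 3.1], [-0.84, 2.19], [0.05, 2.79], [-1.13, 4.28], [0.06, 2.93], [-2.69, 2.69]. Speed limits (rad/s): [2.22, 2.22, 2.79, 3.14, 3.14, 3.14].

## Interface

Orientations are given as a 3x3 rotation matrix whose columns are the frame's x, y, z axes.
In Python, from plant import arm gives the robot as it stands. The module is installed in compiled form; this text tells all that it offers.
- The arm moves only by the tool servo_tool, never from a script. Its argument "deltas" is a list of rows, each a list of 5 numbers: the opening, from 0 (shut) to 1 (fully open), then the shift along the tool's x, y, z in units of 40 mm (1.0 is 40 mm), then the turn about the tool's z in units of 6 degrees (1.0 is 6 degrees). In form: [[hand, x, y, z, roll], ...]. A call has 1 to 20 rows; each row shifts and turns the commanded pose from where the row before left it, along the tool's axes as they then stand; what a row does not reach is not made up. A row lasts 1/12 s, in which the tool goes at most 41.7 mm and 7.16 degrees, less where a joint would pass 70% of its speed; a pose out of reach is approached as far as the arm can. A call is refused whole if a number of a shift passes 1 or a number of a turn 1, either way. A call with a gripper value outside its range is refused whole. The fingers move at their own pace and stop on an object; "newtons" is the grip in N (left out, the last holds). Time passes only in rows, so rows that do not move let the fingers close. It gives the time, the measured TCP pose, the force, the opening and the grip force at its end, in the units of the state.
- arm.get_state(): the state, without advancing time (a new reading comes with each control period).
- arm.read_camera(name): name is "scene" or "side" or "wrist"; returns a dict with "img" (420x560x3 uint8, red, green, blue), "depth" (420x560 float32, mm along the optical axis (not along the pixel's ray), 0 where there is no reading), "intrinsics" (3x3 intrinsics, pixels), "rvec" (rotation vector, rad) and "tvec" (3), from world to camera coordinates, as OpenCV has them. Camera axes: x right, y down, z forward; pixel columns grow to the right and rows downward; lengths in mm; the calibration is good to about 2 mm. A picture is of the moment at which its call begins.
- arm.sign_off(): hands the job in; it is judged then, once.
Trained networks look in a picture, given as the dict that the camera call returned (one of the last four; its "shot" number tells which), for a name from the list of things; names that differ only in an ending like _2 or _b are one class to them, and where a whole thing is asked for, a point or a joint stands for the part that bears it (a point fixed in the world has none). Each returns a list of dicts, best first, with "conf" (0 to 1); they miss things now and then, are a little off and sometimes report something else, mostly with a low value. They report only what shows in the picture. A call takes as long as a camera call. They do not tell look-alikes from the thing itself.
- arm.look_for(picture, target): "at" ([row, column] in pixels, amid what is visible of it).
- arm.cut_out(picture, target): "mask" (420x560 bool, what is visible of it) and "at" ([row, column] in pixels, amid what is visible of it).
- arm.tip_of(picture, target): "at" ([row, column] in pixels: a listed point, or the origin of a listed thing).
The state is a dict: "t": time; "joint_positions": joint angles; "joint_velocities": joint speeds; "effort": joint torques, N m; "tool_pos": TCP position; "eef_rot": TCP orientation; "contact_force": force on the tool from outside, world axes, zero at the start; "wrist_torque": the same for the moment, N m; "finger_gap": opening from 0.0 (shut) to 1.0 (fully open); "gripper_force": force on a finger pad.
Only numpy, scipy, OpenCV 4.12 (cv2) and the standard library are available. Lean on these libraries where they do the work, as an engineer would, in place of code of your own. Each camera call takes 0.05 s, during which the arm holds its last target. There are 200 camera calls.

## Task

Close the centre joint of the small violin back on the joining board: pick up the loose wooden wedge from the bench and slide it upright along the board, thin end first, into the gap between the near half and the tapered cleat, from whichever end of that gap is wide enough, pushing until the two halves are shut tight together and flush against the fence. Finish while holding: keep the wedge gripped and pressed home, do not let go of it. Leave the other tools on the bench where they are.

Things in the scene. Friction and masses are not known exactly. Their poses are not given: they have to be found in the camera images.
- board: Joining board: fixed, grey-faced, 300 x 300 mm, 18 thick. Origin: centre of its underside; x from cleat side to fence side, y along the joint. Dowels 14 tall at x 23 and -45, y +-119 stop the halves' ends. One cleat is fitted with its origin at x -127.5, y 0, the other parked unused at x 118 (either may be fitted). Joint shut: near half's outer edge at x -97.
- fence: Straight fixed wooden fence on the board, 25 mm deep, 240 mm long, 14 mm tall. Origin: middle of the foot of its working face, at x 63, y 0, z 18 mm of the board; x points away from the halves.
- cleat_l: Fixed tapered cleat, 160 mm long (y), 14 mm tall. Origin: on its underside, halfway along. Straight back at x -12.5; front face at x = 12.5 - 0.1 y mm (17 mm thick at +y end, 33 at -y end). If this one is fitted, the gap is wide at the board's +y end (26 mm with the joint shut, 4 to 9 less at the start), too narrow at the -y end (10 mm shut).
- cleat_r: The mirror image of cleat_l: front face at x = 12.5 + 0.1 y mm. If this one is fitted, the gap is wide at the board's -y end and too narrow at the +y end.
- half_a: Far half of the violin back, loose, beside the fence: maple 80 (x) x 220 (y) mm, 150 g, flat underneath, 16 mm thick at the joint (its -x edge) sloping to 9 mm at its outer +x edge. Origin: centre of its underside. At the start about 1 mm off the fence.
- half_b: Near half of the violin back, loose, mirror image of half_a: 16 mm thick at the joint (its +x edge), 9 mm at its outer -x edge, where the wedge bears. Origin: centre of its underside. At the start the joint stands 3 to 7 mm open; it slides when pushed.
- half_a_joint_l (a point): Foot of half_a's joint edge at its +y end.
- half_a_joint_r (a point): Foot of half_a's joint edge at its -y end.
- half_b_joint_l (a point): Foot of half_b's joint edge at its +y end; meets half_a_joint_l when the joint is shut (up to 10 mm apart lengthwise does not matter).
- half_b_joint_r (a point): Foot of half_b's joint edge at its -y end.
- wedge: Loose wooden wedge 140 mm long (x), 42 tall, 80 g, standing as in use. Origin: centre of underside. Sides taper alike: 27 thick at the butt (x -70) to 14 at x +63, then a bevelled nose, 7 thick at the thin end (x +70). Same taper as the gap: there its x lies 0.05 rad off the board's y. Tight with its centre some 20 mm from board y 0 towards the wide end, at 10 to 20 N push.
- wedge_tip (a point): Middle of the foot of the wedge's thin end, 70 mm ahead of its origin.
- sanding_block: Bystander: cork sanding block 110 x 50 x 34 mm.
- plane: Bystander: small wooden plane 150 x 48 mm, about 90 mm tall.
- cup: Bystander: empty paper coffee cup, 80 mm across, 95 mm tall.
- chisel: Bystander: chisel lying between the robot and the board, 245 mm long, 28 mm tall; origin at its ferrule.
- spool_clamp_1: Bystander: standing spool clamp, 34 mm across, 118 mm tall.
- spool_clamp_2: Bystander: another standing spool clamp.
- try_square: Bystander: try square lying flat, 110 x 160 mm, 14 mm tall.
Mind the look-alikes: they are no part of the job. What is shaped like the wedge but pink or red is not meant.

How it is judged:
By the outcome, as a careful person would: the job done as asked, in the order asked, and still so for the second after the job is handed in, while the arm keeps its last pose, push and grip.
It also fails if it takes over 45 s, if anything falls off the work surface, if the arm or the gripper's body presses on something with over 40 N, if the wrist force passes 120 N, or if a joint passes its speed limit or range.

## Working session

There is one attempt and no reset: what is moved stays moved. The work goes in short steps, Python scripts to look and compute and a tool call to move; the robot and the scene stay as the last step left them, time stands still between calls to the robot, and variables do not carry over. Pictures are saved under pics/ and viewed, at most 10 in all, crops included, and the job is handed in when it is done.

Besides the shell and the picture viewer there is one more tool, called after ">>>" as name(argument=value, ...), one argument or row to a line, values as JSON. servo_tool: Moves the arm, as the interface text tells. Its arguments: {"type":"object","properties":{"deltas":{"type":"array"},"newtons":{"type":"number"}},"required":["deltas"]}

```bash
mkdir -p pics
cat > h.py <<'E'
import numpy as np, cv2
from plant import arm
def cam(n): return arm.read_camera(n)
def RT(p): return cv2.Rodrigues(np.array(p["rvec"],float))[0], np.array(p["tvec"],float).ravel()
def pts(p,mask=None):
    d=p["depth"]; K=np.array(p["intrinsics"]); R,t=RT(p)
    v,u=np.indices(d.shape); m=(d>0)
    if mask is not None: m&=mask
    z=d[m]; c=np.c_[(u[m]-K[0,2])*z/K[0,0],(v[m]-K[1,2])*z/K[1,1],z]
    return (c-t)@R, m
def onplane(p,at,z):
    K=np.array(p["intrinsics"]); R,t=RT(p); r=R.T@np.linalg.inv(K)@[at[1],at[0],1]; o=-R.T@t
    return o+r*(z-o[2])/r[2]
def proj(p,X):
    return cv2.projectPoints(np.array(X,float).reshape(-1,1,3),np.array(p["rvec"],float),np.array(p["tvec"],float),np.array(p["intrinsics"],float),None)[0].reshape(-1,2)
def save(p,n): cv2.imwrite("pics/"+n+".png",p["img"][:,:,::-1])
E
python3 - <<'E'
from h import *
for n in ("scene","side"):
    p=cam(n); save(p,n+"0"); R,t=RT(p); print(n,"campos",(-R.T@t).round())
    for T in ("wedge","cleat_l","cleat_r","half_a","fence","board","chisel"):
        for q in arm.cut_out(p,T)[:3]:
            P,_=pts(p,q["mask"]); 
            print(T,round(q["conf"],2),np.round(q["at"]),len(P),np.median(P,0).round() if len(P) else "",np.percentile(P,[3,97],axis=0).round().tolist() if len(P) else "", p["img"][q["mask"]].mean(0).round())
    for T in ("wedge","wedge_tip","half_a_joint_l","half_a_joint_r","half_b_joint_l","half_b_joint_r"):
        for q in arm.tip_of(p,T)[:2]:
            print(T,round(q["conf"],2),np.round(q["at"]),onplane(p,q["at"],0 if "wedge" in T else 18).round(1))
E
```

```text
scene campos [ 1414. -1022.   861.]
wedge 0.76 [280. 161.] 806 [ 579. -578.   29.] [[533.0, -637.0, 1.0], [612.0, -518.0, 45.0]] [235. 142. 154.]
wedge 0.67 [242. 195.] 244 [ 530. -399.   41.] [[474.0, -415.0, 9.0], [582.0, -382.0, 46.0]] [213. 136.  61.]
wedge 0.66 [219. 177.] 478 [ 358. -351.   29.] [[330.0, -406.0, 3.0], [380.0, -282.0, 46.0]] [205.  19.   6.]
cleat_l 0.7 [223. 308.] 267 [719. -55.  33.] [[702.0, -127.0, 22.0], [739.0, 21.0, 37.0]] [231. 166.  88.]
cleat_l 0.61 [196. 261.] 212 [477. -35.  32.] [[456.0, -108.0, 18.0], [486.0, 48.0, 37.0]] [235. 158.  73.]
cleat_l 0.17 [210. 286.] 740 [619. -53.  32.] [[582.0, -149.0, 26.0], [656.0, 60.0, 37.0]] [254. 245. 148.]
cleat_r 0.7 [223. 308.] 267 [719. -55.  33.] [[702.0, -127.0, 22.0], [739.0, 21.0, 37.0]] [231. 166.  88.]
cleat_r 0.61 [196. 261.] 212 [477. -35.  32.] [[456.0, -108.0, 18.0], [486.0, 48.0, 37.0]] [235. 158.  73.]
cleat_r 0.17 [210. 286.] 740 [619. -53.  32.] [[582.0, -149.0, 26.0], [656.0, 60.0, 37.0]] [254. 245. 148.]
half_a 0.66 [210. 287.] 751 [618. -51.  32.] [[578.0, -147.0, 27.0], [656.0, 56.0, 37.0]
[... 2737 characters left out ...]
6 [620. -52.  30.] [[581.0, -149.0, 23.0], [662.0, 61.0, 35.0]] [243. 223. 148.]
wedge 0.79 [334. 291.] [ 530.6 -384.5    0. ]
wedge 0.67 [333. 214.] [ 353.1 -330.7    0. ]
wedge_tip 0.94 [340. 262.] [ 458.  -380.2    0. ]
wedge_tip 0.66 [312. 220.] [ 379.7 -275.5    0. ]
half_a_joint_l 0.81 [250. 277.] [ 568.4 -139.2   18. ]
half_a_joint_l 0.73 [200. 262.] [580.7  60.   18. ]
half_a_joint_r 0.81 [250. 277.] [ 568.4 -139.2   18. ]
half_a_joint_r 0.73 [200. 262.] [580.7  60.   18. ]
half_b_joint_l 0.96 [252. 281.] [ 578.  -148.1   18. ]
half_b_joint_l 0.93 [196. 260.] [578.4  79.   18. ]
half_b_joint_r 0.96 [252. 281.] [ 578.  -148.1   18. ]
half_b_joint_r 0.93 [196. 260.] [578.4  79.   18. ]
```

View images.

View pics/scene0.png

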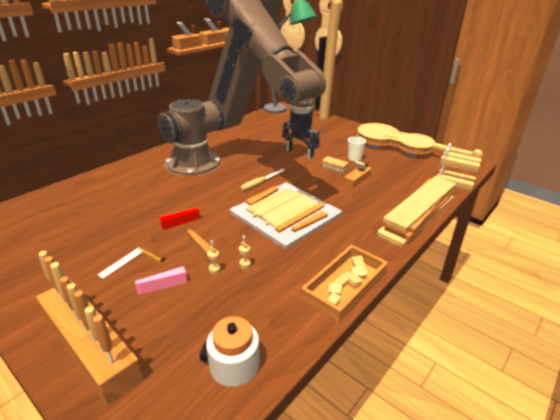

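View pics/side0.png

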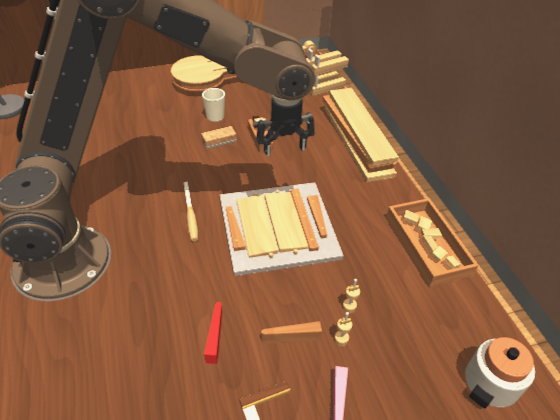

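Run:
```python
from h import *
s=arm.get_state(); print(s["t"],s["eef_rot"])
p=cam("wrist"); save(p,"w0"); R,t=RT(p); print("campos",(-R.T@t).round(),R.T.round(2))
for T in ("cleat_l","half_a","half_b","fence","board"):
    for q in arm.cut_out(p,T)[:3]:
        P,_=pts(p,q["mask"]); print(T,round(q["conf"],2),np.round(q["at"]),len(P),np.median(P,0).round(),np.percentile(P,[3,97],axis=0).round().tolist())
p=cam("side")
for T in ("wedge","spool_clamp_1","try_square"):
    for q in arm.cut_out(p,T)[:3]:
        P,_=pts(p,q["mask"]); 
        h=P[P[:,2]>(38 if T=="wedge" else 0)]; r=cv2.minAreaRect(h[:,:2].astype(np.float32))
        print(T,round(q["conf"],2),np.round(q["at"]),np.percentile(P,[3,97],axis=0).round().tolist(),np.round(r[0]),np.round(r[1]),r[2])
```

```text
1.4 [[ 1.91590700e-05  1.00000000e+00 -4.59921849e-06]
 [ 1.00000000e+00 -1.91591835e-05 -2.46951989e-05]
 [-2.46952871e-05 -4.59874535e-06 -1.00000000e+00]]
campos [625.  67. 375.] [[ 1.   -0.    0.  ]
 [-0.   -0.96 -0.26]
 [ 0.    0.26 -0.96]]
cleat_l 0.92 [208. 365.] 4233 [717. -30.  33.] [[701.0, -122.0, 19.0], [740.0, 29.0, 35.0]]
cleat_l 0.64 [207. 130.] 4050 [476. -26.  33.] [[459.0, -95.0, 21.0], [486.0, 47.0, 34.0]]
half_a 0.88 [208. 273.] 15541 [622. -26.  32.] [[583.0, -141.0, 28.0], [662.0, 65.0, 35.0]]
half_a 0.86 [196. 196.] 14758 [541. -15.  32.] [[502.0, -133.0, 28.0], [579.0, 71.0, 35.0]]
half_b 0.88 [208. 273.] 15541 [622. -26.  32.] [[583.0, -141.0, 28.0], [662.0, 65.0, 35.0]]
half_b 0.86 [196. 196.] 14758 [541. -15.  32.] [[502.0, -133.0, 28.0], [579.0, 71.0, 35.0]]
fence 0.89 [211. 323.] 5518 [675. -31.  33.] [[658.0, -155.0, 26.0], [693.0, 69.0, 34.0]]
fence 0.46 [194. 194.] 14845 [541. -15.  32.] [[502.0, -134.0, 28.0], [579.0, 71.0, 35.0]]
board 0.72 [143. 321.] 32711 [665.  40.  19.] [[469.0, -184.0, 18.0], [749.0, 111.0, 34.0]]
board 0.33 [207. 273.] 15362 [622. -26.  32.] [[583.0, -140.0, 28.0], [662.0, 65.0, 35.0]]
board 0.18 [193. 195.] 14979 [541. -15.  32.] [[502.0, -134.0, 27.0], [579.0, 71.0, 35.0]]
wedge 0.94 [389. 340.] [[555.0, -615.0, 3.0], [609.0, -514.0, 46.0]] [ 583. -567.] [119.  25.] 67.67257690429688
wedge 0.71 [334. 214.] [[323.0, -408.0, 2.0], [378.0, -287.0, 45.0]] [ 354. -341.] [141.  26.] 71.2840805053711
wedge 0.66 [330. 294.] [[462.0, -416.0, 0.0], [592.0, -379.0, 45.0]] [ 527. -392.] [ 28. 139.] 79.86940002441406
spool_clamp_1 0.9 [298. 355.] [[680.0, -369.0, 5.0], [708.0, -342.0, 91.0]] [ 697. -348.] [46. 31.] 64.2136459350586
spool_clamp_1 0.55 [327. 340.] [[626.0, -447.0, 7.0], [655.0, -419.0, 107.0]] [ 660. -417.] [84. 32.] 40.3836669921875
try_square 0.71 [396. 261.] [[377.0, -555.0, 3.0], [479.0, -503.0, 17.0]] [ 430. -530.] [110.  54.] 5.756183624267578
```

View pics/w0.png

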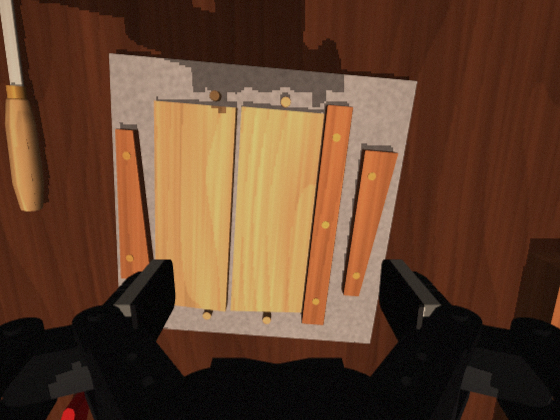

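Run:
```python
from h import *
p=cam("wrist")
def rect(P): 
    r=cv2.minAreaRect(P.astype(np.float32)); b=cv2.boxPoints(r); return b
def edge(P,n,lo=20,hi=80,side=0):   # extreme x per y-slice, line fit x=a+b*y
    ys=np.linspace(*np.percentile(P[:,1],[8,92]),25); o=[]
    for y in ys:
        s=P[abs(P[:,1]-y)<2.5,0]
        if len(s)>8: o.append((y,np.percentile(s,2 if side<0 else 98)))
    o=np.array(o); b,a=np.polyfit(o[:,0],o[:,1],1); r=o[:,1]-a-b*o[:,0]; k=abs(r)<2*r.std()+.2
    b,a=np.polyfit(o[k,0],o[k,1],1); print(n,"x at y=0: %.1f slope %.4f (at 60: %.1f, at -100: %.1f) rms %.2f"%(a,b,a+60*b,a-100*b,r[k].std()))
d=p["depth"]
er=np.ones((3,3),np.uint8)
def get(T,f):
    for q in arm.cut_out(p,T):
        m=cv2.erode(q["mask"].astype(np.uint8),er)>0
        P,_=pts(p,m)
        if len(P) and f(np.median(P,0)): return P
F=get("fence",lambda m:660<m[0]<690); F=F[F[:,2]>29]
print("fence rect",rect(F[:,:2]).round(1).tolist()); edge(F,"fence face",side=-1); edge(F,"fence back",side=1)
C=get("cleat_l",lambda m:m[0]<500); print("zs",np.percentile(C[:,2],[5,50,95])); C=C[C[:,2]>29]; edge(C,"cleat back",side=-1); edge(C,"cleat front",side=1)
D=get("cleat_l",lambda m:m[0]>700); D=D[D[:,2]>29]; edge(D,"parked L",side=-1); edge(D,"parked R",side=1); print("parked",rect(D[:,:2]).round(1).tolist())
A=get("half_a",lambda m:m[0]>600); edge(A,"a joint",side=-1); edge(A,"a outer",side=1)
B=get("half_a",lambda m:m[0]<570); edge(B,"b outer",side=-1); edge(B,"b joint",side=1)
print("half_b rect",rect(B[:,:2]).round().tolist()); print("a rect",rect(A[:,:2]).round().tolist())
g=(p["img"].max(2).astype(int)-p["img"].min(2)<45)&(p["img"].max(2)>110)
P,_=pts(p,g); G=P[abs(P[:,2]-18)<3]; print(np.percentile(G,[.5,50,99.5],axis=0).round(1).tolist())
for n,k,x in(("left",0,-1),("right",0,1)): edge(G[(G[:,1]>-150)&(G[:,1]<100)],"board "+n,side=x)
edge(G[(G[:,0]>470)&(G[:,1]>60)][:,[1,0,2]],"board top",side=1)
```

```text
fence rect [[652.9000244140625, -162.0], [677.7999877929688, -164.10000610351562], [698.0, 72.4000015258789], [673.0, 74.5]]
fence face x at y=0: 667.1 slope 0.0855 (at 60: 672.3, at -100: 658.6) rms 0.23
fence back x at y=0: 690.2 slope 0.0876 (at 60: 695.5, at -100: 681.5) rms 0.50
zs [26.6573433  32.87960506 34.20304922]
cleat back x at y=0: 465.2 slope 0.0853 (at 60: 470.3, at -100: 456.6) rms 0.68
cleat front x at y=0: 485.5 slope -0.0131 (at 60: 484.7, at -100: 486.8) rms 0.13
parked L x at y=0: 709.6 slope 0.0860 (at 60: 714.7, at -100: 701.0) rms 0.11
parked R x at y=0: 738.3 slope 0.1888 (at 60: 749.6, at -100: 719.4) rms 0.48
parked [[695.2000122070312, -126.0], [727.0, -129.39999389648438], [744.2000122070312, 29.100000381469727], [712.2999877929688, 32.599998474121094]]Traceback (most recent call last):
  File "<stdin>", line 23, in <module>
  File "<stdin>", line 6, in edge
TypeError: 'NoneType' object is not subscriptable
```

>>> servo_tool(
  deltas=[
    [1,-0.975,-0.24,0,0],
    [1,-0.975,-0.24,0,0],
    [1,-0.975,-0.24,0,0],
    [1,-0.975,-0.24,0,0],
    [1,-0.975,-0.24,0,0],
    [1,-0.975,-0.24,0,0],
    [1,-0.975,-0.24,0,0],
    [1,-0.975,-0.24,0,0],
    [1,-0.975,-0.24,0,0],
    [1,-0.975,-0.24,0,0],
  ],
)

```text
t: 2.98
tool_pos: [528.2, -391.9, 231.4]
eef_rot: [[0.0, 1.0, 0.0], [1.0, -0.0, -0.0], [-0.0, 0.0, -1.0]]
contact_force: [0.7, 0.5, -0.4]
finger_gap: 1.0
gripper_force: 0.0
```

>>> servo_tool(
  deltas=[
    [1,0,0,0,0.98],
    [1,0,0,0,0.98],
    [1,0,0,0,0.98],
    [1,0,0,0,0.98],
    [1,0,0,0,0.98],
    [1,0,0,0,0.98],
    [1,0,0,0,0.98],
    [1,0,0,0,0.98],
    [1,0,0,0,0.98],
    [1,0,0,0,0.98],
    [1,0,0,0,0.98],
    [1,0,0,0,0.98],
    [1,0,0,0,0.98],
    [1,0,0,0,0.98],
    [1,0,0,0,0.98],
    [1,0,0,0,0.98],
    [1,0,0,0,0.98],
    [1,0,0,0,0],
    [1,0,0,0,0],
  ],
)

```text
t: 4.57
tool_pos: [529.0, -390.0, 231.3]
eef_rot: [[0.985, -0.17, 0.0], [-0.17, -0.985, 0.0], [0.0, -0.0, -1.0]]
contact_force: [0.0, 0.2, -0.3]
finger_gap: 0.998
gripper_force: 0.0
```

```bash
cat > wm.py <<'E'
from h import *
p=cam("wrist"); save(p,"w1"); s=arm.get_state(); R=np.array(s["eef_rot"]); tp=np.array(s["tool_pos"])
ms=[]
for n,p in (("wrist",p),("side",cam("side")),("scene",cam("scene"))):
    for q in arm.cut_out(p,"wedge"):
        P,_=pts(p,q["mask"]); c=np.median(P,0)
        if len(P)<50 or np.hypot(*(c[:2]-[528,-392]))>60: continue
        top=P[P[:,2]>np.percentile(P[:,2],90)-4]; ctr=cv2.minAreaRect(top[:,:2].astype(np.float32)); b=cv2.boxPoints(ctr)
        print(n,round(q["conf"],2),len(P),"ztop",np.percentile(P[:,2],[50,90,98]).round(1),"ctr",np.round(ctr[0],1),np.round(ctr[1],1),round(ctr[2],1))
        m=top[:,:2].mean(0); u=np.linalg.svd(top[:,:2]-m,full_matrices=False)[2][0]; u*=-np.sign(u[0]); v=np.array([-u[1],u[0]])
        a=(top[:,:2]-ctr[0])@u; w=(top[:,:2]-ctr[0])@v
        print("  heading",np.degrees(np.arctan2(u[1],u[0])).round(2),"ext",a.min().round(1),a.max().round(1))
        for k in(-55,-30,0,30,55):
            g=w[abs(a-k)<6]; 
            if len(g)>3: print("   a",k,np.percentile(g,[2,98]).round(1))
    for T in("wedge","wedge_tip"):
        for q in arm.tip_of(p,T):
            X=onplane(p,q["at"],0)
            if np.hypot(*(X[:2]-[500,-392]))<80: print("  ",n,T,round(q["conf"],2),X.round(1))
E
python3 wm.py
```

```text
wrist 0.65 2955 ztop [43.  43.9 44.5] ctr [ 527.  -391.5] [ 26.2 139.4] 80.1
  heading 170.28 ext -69.7 69.7
   a -55 [-12.1  12.4]
   a -30 [-10.5  10.8]
   a 0 [-8.8 10. ]
   a 30 [-8.   8.2]
   a 55 [-7.1  7.3]
   wrist wedge 0.58 [ 528.6 -390.2    0. ]
side 0.89 1015 ztop [36.8 43.3 45.1] ctr [ 527.5 -391.4] [ 27.  138.4] 77.4
  heading 170.04 ext -69.5 69.5
   a -55 [-9.7 14.9]
   a -30 [-9.7 13.1]
   a 0 [-9.1 12.3]
   a 30 [-5.5 10.7]
   a 55 [-5.4  9.7]
   side wedge 0.66 [ 530.8 -382.9    0. ]
   side wedge 0.22 [ 465.1 -374.4    0. ]
   side wedge_tip 0.59 [ 461.3 -380.8    0. ]
scene 0.82 315 ztop [40.1 44.9 46.7] ctr [ 551.7 -400.4] [ 35.2 187.3] 71.5
  heading 167.45 ext -91.3 94.4
   a -30 [-7.3  7.6]
   a 0 [-14.1   8.7]
   a 30 [-9.   6.5]
   a 55 [-8.3  6.3]
   scene wedge 0.87 [ 521.  -393.4    0. ]
   scene wedge_tip 0.81 [ 443.5 -366.1    0. ]
```

View pics/w1.png

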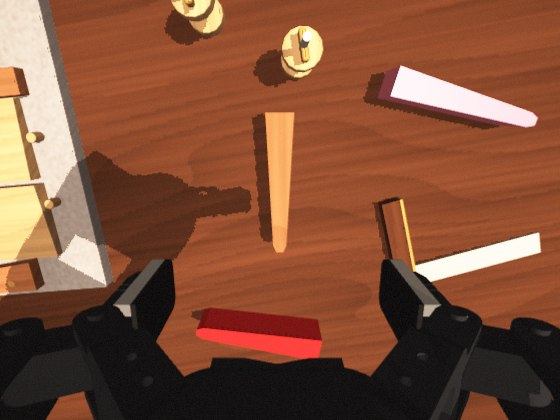

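>>> servo_tool(
  deltas=[
    [1,0,0.045,0.7,0],
    [1,0,0,0.88,0],
    [1,0,0,0.88,0],
    [1,0,0,0.88,0],
    [1,0,0,0.88,0],
    [1,0,0,0.88,0],
    [1,0,0,0.26,0],
    [1,0,0,0,0],
    [1,0,0,0,0],
  ],
)

```text
t: 5.92
tool_pos: [529.1, -392.1, 17.8]
eef_rot: [[0.985, -0.173, 0.0], [-0.173, -0.985, -0.0], [0.001, 0.0, -1.0]]
contact_force: [-0.3, -0.4, 0.2]
finger_gap: 1.002
gripper_force: 0.0
```

>>> servo_tool(
  deltas=[
    [0,0,0,0,0],
    [0,0,0,0,0],
    [0,0,0,0,0],
    [0,0,0,0,0],
    [0,0,0,0,0],
    [0,0,0,0,0],
    [0,0,0,0,0],
    [0,0,0,0,0],
    [0,0,0,0,0],
    [0,0,0,0,0],
  ],
  newtons=100,
)

```text
t: 6.75
tool_pos: [529.0, -392.0, 17.9]
eef_rot: [[0.985, -0.173, 0.001], [-0.173, -0.985, -0.001], [0.001, 0.001, -1.0]]
contact_force: [-1.4, 1.1, 7.2]
finger_gap: 0.215
gripper_force: 98.1
```

>>> servo_tool(
  deltas=[
    [0,0,0,-0.4,0],
    [0,0,0,-0.8,0],
    [0,0,0,-0.8,0],
    [0,0,0,-0.8,0],
    [0,0,0,-0.8,0],
    [0,0,0,0,0],
  ],
)

```text
t: 7.25
tool_pos: [530.4, -393.1, 167.6]
eef_rot: [[0.985, -0.173, 0.007], [-0.173, -0.985, -0.006], [0.008, 0.005, -1.0]]
contact_force: [0.2, 0.4, 0.4]
finger_gap: 0.22
gripper_force: 98.0
```

>>> servo_tool(
  deltas=[
    [0,-0.1,-0.5,0,0],
    [0,-0.226,-0.95,0,0],
    [0,-0.226,-0.95,0,0],
    [0,-0.226,-0.95,0,0],
    [0,-0.226,-0.95,0,0],
    [0,-0.226,-0.95,0,0],
    [0,-0.226,-0.95,0,0],
    [0,-0.226,-0.95,0,0],
    [0,-0.226,-0.95,0,0],
    [0,-0.226,-0.95,0,0],
    [0,-0.226,-0.95,0,0],
    [0,-0.226,-0.95,0,0],
    [0,-0.226,-0.95,0,0],
    [0,-0.226,-0.9,0,0],
    [0,-0.126,-0.5,0,0],
    [0,0,0,0,0],
  ],
)

```text
t: 8.58
tool_pos: [495.4, 157.6, 160.7]
eef_rot: [[0.986, -0.169, 0.0], [-0.169, -0.986, 0.0], [0.0, -0.0, -1.0]]
contact_force: [-0.6, 0.3, -0.9]
finger_gap: 0.215
gripper_force: 97.9
```

Run:
```python
from h import *
s=arm.get_state(); print(s["t"],s["tool_pos"],s["finger_gap"],s["gripper_force"],s["contact_force"])
for n in("side","scene"):
    p=cam(n); save(p,n+"1")
    for T in ("sanding_block","plane","cup","chisel","wedge"):
        for q in arm.cut_out(p,T)[:2]:
            P,_=pts(p,q["mask"])
            if len(P): print(n,T,round(q["conf"],2),np.percentile(P,[3,97],axis=0).round().tolist())
```

```text
8.5833 [495.35403781 157.60981468 160.74287341] 0.2150852237263166 97.9054263420403 [-0.60560277  0.30471324 -0.87939654]
side sanding_block 0.76 [[465.0, 160.0, -0.0], [576.0, 466.0, 198.0]]
side sanding_block 0.36 [[658.0, -164.0, 23.0], [693.0, 63.0, 35.0]]
side plane 0.93 [[637.0, 296.0, -0.0], [686.0, 444.0, 78.0]]
side plane 0.75 [[679.0, -368.0, 1.0], [710.0, -337.0, 105.0]]
side chisel 0.63 [[351.0, -33.0, 10.0], [375.0, 186.0, 29.0]]
side chisel 0.57 [[579.0, -149.0, 21.0], [661.0, 58.0, 36.0]]
side wedge 0.78 [[555.0, -615.0, 8.0], [610.0, -514.0, 46.0]]
side wedge 0.73 [[637.0, 296.0, 1.0], [683.0, 438.0, 78.0]]
scene sanding_block 0.81 [[478.0, 370.0, 3.0], [576.0, 419.0, 40.0]]
scene plane 0.67 [[630.0, 296.0, 3.0], [684.0, 448.0, 79.0]]
scene cup 0.6 [[502.0, 510.0, 9.0], [571.0, 584.0, 97.0]]
scene chisel 0.62 [[356.0, -35.0, 7.0], [376.0, 81.0, 31.0]]
scene wedge 0.98 [[550.0, -636.0, 5.0], [612.0, -518.0, 45.0]]
scene wedge 0.57 [[328.0, -406.0, 3.0], [380.0, -279.0, 46.0]]
```

>>> servo_tool(
  deltas=[
    [0,0,0,0,-0.96],
    [0,0,0,0,-0.96],
    [0,0,0,0,-0.96],
    [0,0,0,0,-0.96],
    [0,0,0,0,-0.96],
    [0,0,0,0,-0.96],
    [0,0,0,0,-0.96],
    [0,0,0,0,-0.96],
    [0,0,0,0,-0.96],
    [0,0,0,0,-0.96],
    [0,0,0,0,-0.96],
    [0,0,0,0,-0.96],
    [0,0,0,0,-0.96],
    [0,0,0,0,-0.96],
    [0,0,0,0,-0.96],
    [0,0,0,0,-0.96],
    [0,0,0,0,-0.96],
    [0,0,0,0,0],
    [0,0,0,0,0],
  ],
)

```text
t: 10.77
tool_pos: [496.1, 154.0, 160.9]
eef_rot: [[0.039, 0.999, 0.0], [0.999, -0.039, -0.0], [-0.0, 0.0, -1.0]]
contact_force: [-0.1, -0.4, -1.4]
finger_gap: 0.218
gripper_force: 98.0
```

Run:
```python
from h import *
s=arm.get_state(); tp=np.array(s["tool_pos"]); R=np.array(s["eef_rot"])
p=cam("wrist"); save(p,"w2")
for n,p in(("wrist",p),("side",cam("side"))):
    P,_=pts(p); L=(P-tp)@R
    k=(abs(L[:,1])<22)&(L[:,0]>-85)&(L[:,0]<85)&(L[:,2]<45)&(L[:,2]>-30)
    print(n,k.sum(),np.percentile(L[k],[2,50,98],axis=0).round(1).tolist())
    for x in range(-72,80,12):
        g=L[k&(abs(L[:,0]-x)<6)]
        if len(g)>5: print("  x",x,len(g),"y",np.percentile(g[:,1],[3,97]).round(1),"z",np.percentile(g[:,2],[3,97]).round(1))
    for q in arm.cut_out(p,"half_b"):
        P,_=pts(p,q["mask"]); print(n,"half",np.median(P,0).round(),np.percentile(P,[3,97],axis=0).round().tolist())
    for T in("wedge_tip","wedge"):
        for q in arm.tip_of(p,T)[:2]: print(n,T,q["conf"],onplane(p,q["at"],tp[2]-17).round(1))
```

```text
wrist 16465 [[-27.1, -15.5, -26.9], [27.6, -0.1, -25.2], [66.2, 15.6, -14.9]]
  x -36 75 y [-6.4  5.1] z [-25.8 -24.2]
  x -24 1112 y [-8.2  8.6] z [-26.4 -24.3]
  x -12 1279 y [-8.8  9. ] z [-26.5 -24.2]
  x 0 1415 y [-9.   9.1] z [-26.7 -24.3]
  x 12 2861 y [-20.5  20.6] z [-29.   -8.9]
  x 24 1894 y [-10.7  10.5] z [-26.3 -24.1]
  x 36 2169 y [-11.3  11.1] z [-26.4 -24.1]
  x 48 2467 y [-11.9  11.6] z [-26.4 -24.1]
  x 60 2789 y [-12.5  12.1] z [-26.4 -24. ]
  x 72 404 y [-12.9  12.4] z [-26.3 -24.1]
wrist half [564.  69.  32.] [[512.0, 0.0, 21.0], [583.0, 76.0, 36.0]]
wrist half [636.  59.  30.] [[591.0, -10.0, 21.0], [668.0, 73.0, 34.0]]
wrist wedge 0.95 [495.5 153.1 143.9]
side 324 [[-74.4, -20.4, -27.9], [-17.0, -0.1, -21.7], [49.2, 17.2, 17.1]]
  x -72 58 y [-4.2  7.9] z [-25.   18.7]
  x -60 27 y [-5.4  8.5] z [-26.1  14.1]
  x -48 25 y [-6.9  7.4] z [-24.6  10.9]
  x -36 25 y [-7.4  9.8] z [-27.   11.2]
  x -24 22 y [-7.6  8.6] z [-25.8   7.6]
  x -12 75 y [-19.6  19.4] z [-28.6  11.1]
  x 0 31 y [-21.5  20.3] z [-28.8  13.7]
  x 12 13 y [-7.1 10.8] z [-26.3   1.1]
  x 24 21 y [-3.7 12.3] z [-26.9 -20.8]
  x 36 12 y [-1.3 11.6] z [-25.5 -20. ]
  x 48 12 y [ 0.7 13.3] z [-25.9 -21.9]
side half [620. -53.  30.] [[580.0, -150.0, 20.0], [662.0, 64.0, 36.0]]
side half [656. 357.  36.] [[637.0, 297.0, 0.0], [684.0, 440.0, 78.0]]
side half [537. -46.  30.] [[496.0, -145.0, 19.0], [578.0, 70.0, 35.0]]
side half [479. 376.  19.] [[457.0, 144.0, -1.0], [570.0, 418.0, 210.0]]
side wedge_tip 0.76 [497.9  74.8 143.9]
side wedge_tip 0.59 [ 366.2 -365.6  143.9]
side wedge 0.95 [ 342.7 -417.4  143.9]
side wedge 0.76 [507.8 170.9 143.9]
```

View pics/w2.png

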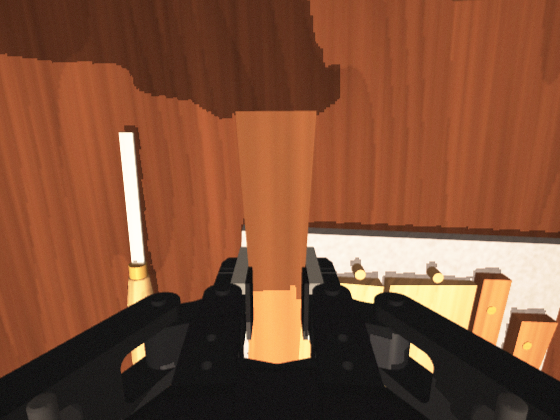

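>>> servo_tool(
  deltas=[
    [0,0.35,0.06,0,0],
    [0,0,0,0.6,0],
    [0,0,0,0.7,0],
    [0,0,0,0.7,0],
    [0,0,0,0.6,0],
    [0,0,0,0.3,0],
    [0,0,0,0.1,0],
    [0,0,0,0,0],
    [0,0,0,0,0],
  ],
)

```text
t: 11.92
tool_pos: [499.3, 168.1, 41.4]
eef_rot: [[0.036, 0.999, 0.001], [0.999, -0.036, 0.0], [0.0, 0.001, -1.0]]
contact_force: [-0.5, -0.3, 0.3]
finger_gap: 0.221
gripper_force: 98.0
```

Run:
```python
from h import *
p=cam("wrist"); save(p,"w3"); s=arm.get_state(); tp=np.array(s["tool_pos"]); print(tp,s["contact_force"])
p2=cam("side")
cv2.imwrite("pics/s3.png",cv2.resize(p2["img"][150:290,180:360,::-1],(800,622))[:600])
O=np.array([599.7,-38.4]); X=np.array([.9963,-.0857]); Y=np.array([.0857,.9963])
for T in("half_b","cleat_l"):
    for q in arm.cut_out(p2,T):
        P,_=pts(p2,q["mask"]); b=np.c_[(P[:,:2]-O)@X,(P[:,:2]-O)@Y,P[:,2]]
        if len(b)<50 or not -150<np.median(b[:,0])<0: continue
        print(T,len(b))
        for y in(-90,-60,-30,0,30,60,80,100):
            g=b[(abs(b[:,1]-y)<8)]
            if len(g)>5: print("  y",y,np.percentile(g[:,0],[2,98]).round(1))
        print("  yrange",np.percentile(b[:,1],[1,99]).round(1))
```

```text
[499.44786826 168.12195584  41.79530281] [-0.09597938  0.49377645 -1.34870317]
half_b 1687
  y -90 [-100.1  -24.7]
  y -60 [-98.7 -25.5]
  y -30 [-99.4 -24.4]
  y 0 [-99.7 -25.2]
  y 30 [-99.9 -23. ]
  y 60 [-98.9 -23. ]
  y 80 [-99.8 -23. ]
  y 100 [-99.6 -23.5]
  yrange [-113.6  105.4]
cleat_l 469
  y -90 [-136.8 -107.4]
  y -60 [-137.8 -103.3]
  y -30 [-138.3 -105.8]
  y 0 [-138.1 -110.4]
  y 30 [-138.1 -116.1]
  y 60 [-138.1 -115.8]
  y 80 [-138.1 -117.5]
  yrange [-83.9  76.4]
```

View pics/s3.png

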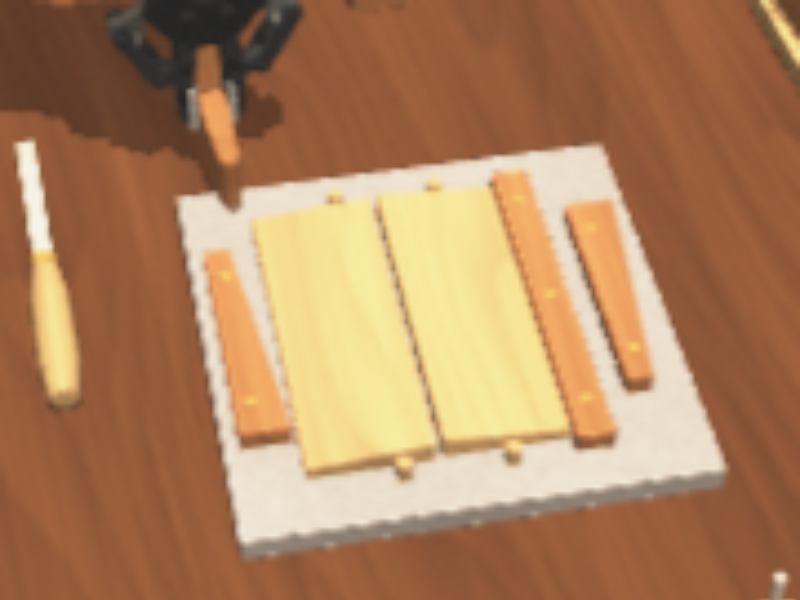

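>>> servo_tool(
  deltas=[
    [0,0,0,0.11,0],
    [0,0,0,0,0],
    [0,-0.4,0,0,0],
    [0,-0.4,0,0,0],
    [0,-0.3,0,0,0],
    [0,0,0,0,0],
    [0,0,0,0,0],
  ],
)

```text
t: 12.7
tool_pos: [497.6, 123.6, 36.6]
eef_rot: [[0.037, 0.999, 0.0], [0.999, -0.037, 0.0], [0.0, 0.0, -1.0]]
contact_force: [1.2, -0.2, -0.5]
finger_gap: 0.217
gripper_force: 98.0
```

>>> servo_tool(
  deltas=[
    [0,-0.3,0.006,0,0],
    [0,-0.3,0.006,0,0],
    [0,-0.3,0.006,0,0],
    [0,-0.3,0.006,0,0],
    [0,-0.3,0.006,0,0],
    [0,0,0,0,0],
    [0,0,0,0,0],
  ],
)

```text
t: 13.28
tool_pos: [496.6, 63.2, 36.5]
eef_rot: [[0.037, 0.999, 0.0], [0.999, -0.037, -0.0], [-0.0, 0.0, -1.0]]
contact_force: [-0.6, -0.2, -1.2]
finger_gap: 0.218
gripper_force: 97.8
```

```bash
cat > chk.py <<'E'
from h import *
import sys
p2=cam("side"); s=arm.get_state(); print(s["t"],s["tool_pos"],s["contact_force"],s["wrist_torque"])
cv2.imwrite("pics/%s.png"%sys.argv[1],cv2.resize(p2["img"][170:275,205:345,::-1],(800,600),interpolation=cv2.INTER_CUBIC))
O=np.array([599.7,-38.4]); X=np.array([.9963,-.0857]); Y=np.array([.0857,.9963])
for q in arm.cut_out(p2,"half_b"):
    P,_=pts(p2,q["mask"]); b=np.c_[(P[:,:2]-O)@X,(P[:,:2]-O)@Y]
    if len(b)<50 or abs(np.median(b[:,0]))>100: continue
    print("half",len(b),[np.percentile(b[abs(b[:,1]-y)<10,0],[2,98]).round(1).tolist() for y in(-90,-45,0,45,90)])
E
python3 chk.py s4
```

```text
13.3333 [496.55645734  63.69733033  36.54264116] [-0.04961296  0.4532056  -1.0619434 ] [-0.04993297  0.10001236  0.04519359]
half 1656 [[-98.7, -22.4], [-98.5, -23.0], [-98.8, -22.9], [-96.1, -22.0], [-93.5, -21.6]]
half 1627 [[-16.2, 60.9], [-16.2, 61.9], [-16.6, 61.3], [-16.7, 60.5], [-16.1, 59.0]]
```

View pics/s4.png

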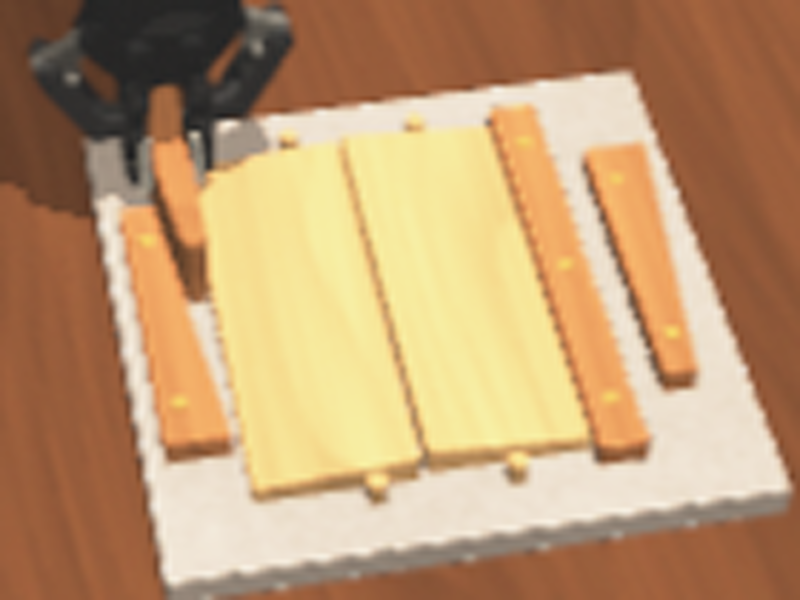

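>>> servo_tool(
  deltas=[
    [0,-0.2,0.004,0.012,0],
    [0,-0.2,0.004,0,0],
    [0,-0.2,0.004,0,0],
    [0,-0.2,0.004,0,0],
    [0,-0.1,0.002,0,0],
    [0,0,0,0,0],
    [0,0,0,0,0],
  ],
)

```text
t: 13.97
tool_pos: [496.0, 27.7, 36.1]
eef_rot: [[0.036, 0.999, 0.0], [0.999, -0.036, -0.0], [-0.0, 0.0, -1.0]]
contact_force: [0.2, 1.5, -1.5]
finger_gap: 0.214
gripper_force: 97.9
```

>>> servo_tool(
  deltas=[
    [0,-0.1,0.002,0,0],
    [0,-0.1,0.002,0,0],
    [0,-0.1,0.002,0,0],
    [0,-0.1,0.002,0,0],
    [0,0,0,0,0],
  ],
)

```text
t: 14.38
tool_pos: [495.6, 11.4, 36.0]
eef_rot: [[0.036, 0.999, -0.0], [0.999, -0.036, -0.0], [-0.0, -0.0, -1.0]]
contact_force: [-0.9, -0.3, -0.6]
finger_gap: 0.218
gripper_force: 97.7
```

>>> servo_tool(
  deltas=[
    [0,-0.1,0.002,0,0],
    [0,-0.1,0.002,0,0],
    [0,0,0,0,0],
    [0,0,0,0,0],
  ],
)

```text
t: 14.72
tool_pos: [495.6, 3.7, 36.0]
eef_rot: [[0.036, 0.999, 0.0], [0.999, -0.036, -0.0], [-0.0, 0.0, -1.0]]
contact_force: [-1.6, -1.2, -0.3]
finger_gap: 0.218
gripper_force: 97.8
```

>>> servo_tool(
  deltas=[
    [0,-0.1,0.002,0,0],
    [0,-0.05,0.001,0,0],
    [0,0,0,0,0],
    [0,0,0,0,0],
  ],
)

```text
t: 15.05
tool_pos: [495.5, -2.1, 36.1]
eef_rot: [[0.036, 0.999, 0.0], [0.999, -0.036, -0.0], [-0.0, 0.0, -1.0]]
contact_force: [-1.0, -0.9, -0.2]
finger_gap: 0.214
gripper_force: 97.7
```

```bash
python3 chk.py s5
```

```text
15.1 [495.4546816   -2.07461414  36.03639346] [-0.80438582 -0.5360229  -0.9928722 ] [-0.09331925  0.29594508 -0.07455361]
half 1575 [[-13.6, 62.4], [-13.0, 62.5], [-14.3, 61.8], [-12.9, 61.0], [-11.2, 59.5]]
half 1460 [[-93.5, -18.1], [-94.5, -17.5], [-89.9, -17.2], [-77.9, -17.6], [-42.3, -17.6]]
```

View pics/s5.png

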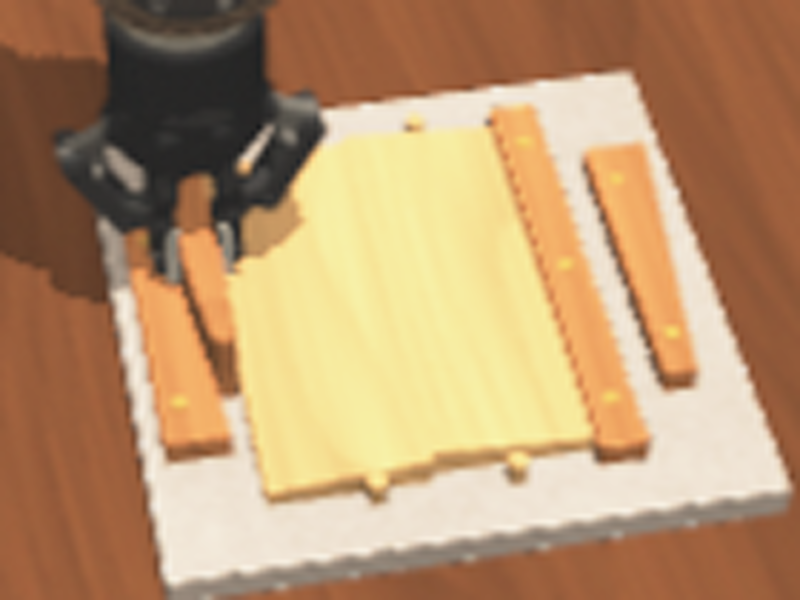

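The joint is now shut visually (seam at column ~430 is gone), but there's no push force yet; I keep pressing in small steps.

>>> servo_tool(
  deltas=[
    [0,-0.05,0.001,0,0],
    [0,-0.05,0.001,0,0],
    [0,0,0,0,0],
    [0,0,0,0,0],
  ],
)

```text
t: 15.48
tool_pos: [495.4, -6.0, 36.1]
eef_rot: [[0.036, 0.999, 0.0], [0.999, -0.036, 0.0], [0.0, 0.0, -1.0]]
contact_force: [-1.2, 2.2, -0.2]
finger_gap: 0.215
gripper_force: 98.0
```

>>> servo_tool(
  deltas=[
    [0,-0.05,0.001,0,0],
    [0,0,0,0,0],
    [0,0,0,0,0],
  ],
)

```text
t: 15.73
tool_pos: [495.4, -7.8, 36.1]
eef_rot: [[0.036, 0.999, 0.0], [0.999, -0.036, 0.0], [0.0, 0.0, -1.0]]
contact_force: [0.3, 4.2, 0.3]
finger_gap: 0.216
gripper_force: 97.9
```

>>> servo_tool(
  deltas=[
    [0,-0.04,0,0,0],
    [0,0,0,0,0],
    [0,0,0,0,0],
  ],
)

```text
t: 15.98
tool_pos: [495.3, -8.3, 36.1]
eef_rot: [[0.036, 0.999, 0.0], [0.999, -0.036, 0.001], [0.001, 0.0, -1.0]]
contact_force: [0.9, 17.9, 1.8]
finger_gap: 0.215
gripper_force: 97.6
```

>>> servo_tool(
  deltas=[
    [0,-0.03,0,0,0],
    [0,0,0,0,0],
    [0,0,0,0,0],
  ],
)

```text
t: 16.23
tool_pos: [495.3, -8.6, 36.1]
eef_rot: [[0.036, 0.999, 0.0], [0.999, -0.036, 0.002], [0.002, 0.0, -1.0]]
contact_force: [2.7, 30.1, 1.4]
finger_gap: 0.215
gripper_force: 97.4
```

```bash
python3 chk.py s6
python3 - <<'E'
from h import *
s=arm.get_state(); tp=np.array(s["tool_pos"]); R=np.array(s["eef_rot"])
p=cam("wrist"); P,_=pts(p); L=(P-tp)@R
k=(abs(L[:,1])<22)&(L[:,0]>22)&(L[:,0]<85)&(L[:,2]<0)&(L[:,2]>-40)
for x in(28,40,52,64): 
    g=L[k&(abs(L[:,0]-x)<6)]; print(x,np.percentile(g[:,1],[3,97]).round(1),np.median(g[:,2]).round(1))
print("butt",L[k,0].max())
E
```

```text
16.2833 [495.37018552  -8.55876365  36.16020287] [ 2.4740057  30.1133466   1.56460241] [ 4.86761458 -0.30043482 -0.16382226]
half 1559 [[-12.7, 64.1], [-12.4, 63.3], [-11.5, 62.3], [-9.0, 62.6], [-11.6, 63.0]]
half 1411 [[-93.8, -16.8], [-94.0, -15.7], [-87.0, -16.5], [-74.6, -16.8], [-38.3, -17.1]]
28 [-10.8  10.8] -25.3
40 [-11.3  11.4] -25.4
52 [-11.9  11.9] -25.4
64 [-12.5  12.4] -25.4
butt 67.84393815559048
```

View pics/s6.png

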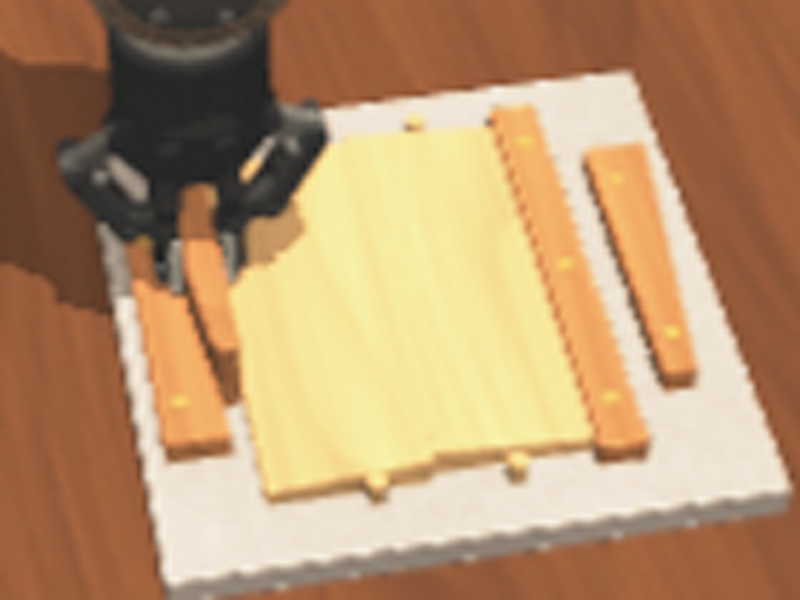

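The seam is closed along its whole length. The wedge is upright at its expected tight spot, held with a 30 N push.

```bash
python3 -c "
from plant import arm
print(arm.sign_off())"
```

```text
the job is handed in; nothing more can be done
None
```

The job is handed in at about 16 s: the joint looks shut along its visible length in the side camera, and the wedge is gripped and pressed home at about 30 N (the brief gave 10–20 N) at its expected tight spot.

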